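Load a cover plate past the spring catch of a loading track

TASK

Push the cast cover plate along the loading track until it is fully home against the end stop. Two spring pins block its way: with the fingertips press the long bar between the rails down behind the plate and keep it held down while you slide the plate over the pins; let the bar up only when the plate is home, so that the pins spring up behind it and lock it in. Do not lift the plate off the rails, and leave the other things where they are.

Things in the scene. Friction and masses are not known exactly. Their poses are not given: they have to be found in the camera images.
- track: Metal loading track, fixed to the worktop. Origin: at worktop height midway between its two catch pins; +x = push direction, towards the end stop; +z up. Base plate 335 x 124 x 6 mm (x -185 to 150). Two flat rails, tops at z = 30 mm, |y| 28 to 49.5 mm, with an open lane 56 mm wide between; outside them fences, tops at z = 40 mm. Rails and fences span x -185 to 90 mm.
- catch (a joint): Press depth of the spring catch, straight down: 0 = up, 0.012 m = down on its stop. It takes 4.5 N to start, 8.5 N fully down, wherever the bar is pressed, and springs up when let go, throwing up a plate over the pins. Its two pins stand 8 mm above the rails when up; from 8 mm of press they are below the rails (aim for 10 mm or more).
- catch_pad (a point): Point on the top face of the catch's long steel press bar, near its grooved end, at track x = -140, y = 0 mm; moves with the bar. The bar is 44 mm wide, lies in the lane between the rails from track x = -170 to 20 mm, running on beneath the plate; its top is at track z = 28 mm when up, 16 mm fully down. So a fingertip behind the plate can hold it down and push all the way.
- pin_left (a point): Top of one catch pin, 10 mm in diameter, coming up through the rail at track x = 0, y = +38 mm, z = 38 mm when up; moves with the bar.
- pin_right (a point): Top of the other, equal pin at track x = 0, y = -38 mm.
- stop (a point): Middle of the end stop's face, at track x = 72, y = 0, z = 35 mm. The stop is two blocks, one on each rail (tops at z = 40 mm), with the lane open between them.
- plate: Loose grey die-cast cover plate, 64 (x, along the track) x 96 (y, across) x 12 mm, about 0.11 kg, flat on the rails between the fences (3 mm play). Origin: centre of its underside. Starts with its centre 42 to 85 mm before the pins (track x < 0); home with its centre at track x = +40 mm, its rear edge 3 mm past the pins. Back off a little before raising the fingers, lest they drag it up.
- bush: Bystander: flanged brass bush, 38 mm wide, 34 mm tall, standing on the track's base plate beyond the end stop. Origin: centre of its underside.
- valve: Bystander: small cast valve block, 40 x 72 x 44 mm, on the worktop beside the track (at its -y side). Origin: centre of its underside.
- bearing: Bystander: ball bearing, 52 mm diameter, 15 mm tall, on the worktop beside the track (at its -y side). Origin: centre of its underside.
Mind the look-alikes: they are no part of the job. Of the things like the plate, leave any that is orange; of the rest the smaller one is meant.

How it is judged:
By the outcome, as a careful person would: the job done as asked, in the order asked, and still so for the second after the job is handed in, with the robot touching nothing.
It also fails if it takes over 35 s, if anything falls off the work surface, if the arm or the gripper's body presses on something with over 40 N, if the wrist force passes 120 N, or if a joint passes its speed limit or range.

ROBOT

A 6-joint arm with a two-finger parallel gripper is mounted at the origin on a cart in front of the work surface, level with it; the furniture and walls round the work are solid. World frame = base frame: x ahead of the robot, y to its left, z up, the work surface at z = 0. Lengths are in m, angles in rad, forces in N, time in s.
With the tool pointing down it reaches from about 0.325 to 0.9 m from the base axis. Payload 6.1 kg.
Tool frame: the origin (TCP) lies on the centre line of the jaws, within the pads' length; the fingertips stand 19 mm ahead of it and the grasp point (between the pads) is the TCP; y points along the fingers, z is the direction in which the jaws open and shut, and the axes are right-handed (so a half turn about y gives the same grasp; the last joint's range is limited). The gripper opens to 87 mm and grips with 3 to 60 N. Pads are 19 mm wide; open, the fingers measure 117 mm over their backs; the gripper's body (75 mm by 190 mm) begins 51 mm behind the grasp point.
Start: joints at [1.036, 0.22, 1.526, -0, 1.395, -0.126], TCP at [0.248, 0.573, 0.242] pointing down, gripper open.
Joint ranges: [-2.98, 2.98], [-0.91, 2.08], [0.09, 2.57], [-1.24, 4.39], [0.2, 2.65], [-2.68, 2.68]. Speed limits (rad/s): [2.57, 2.57, 3.01, 3.14, 3.14, 3.14].

INTERFACE

Orientations are given as [roll, pitch, yaw] about the fixed x, y, z axes, in that order (R = Rz(yaw) Ry(pitch) Rx(roll)).
In Python, from rig import robot, viewer gives the robot as it stands.
- The arm moves only by the tool drive_tool, never from a script. Its argument "deltas" is one flat list of numbers, 6 for each row, row after row: the shift along the world's x, y, z in units of 300 mm (1.0 is 300 mm), then the turn, a rotation vector about the world's x, y, z in units of 90 degrees (1.0 is 90 degrees). A call has 1 to 8 rows; each row is the pose to reach, as a shift and turn from the pose commanded when the call began; what a row does not reach only later rows make up. A row lasts 1/8 s, in which the tool goes at most 62.5 mm and 10.7 degrees, less where a joint would pass 70% of its speed; a pose out of reach is approached as far as the arm can. A call with a number of a shift or a turn outside -1 to 1 is refused whole. A call with a gripper value outside its range is refused whole. "grip" is the closure in counts, from 0 (fully open) to 255 (shut), set as the call begins (left out, the last holds). The fingers move at their own pace and stop on an object; "newtons" is the grip in N (left out, the last holds). Time passes only in rows, so rows that repeat a pose let the fingers close. It gives the time, the measured TCP pose, the force and the opening at its end, in the units of the state.
- robot.read_state(): the state, without advancing time (a new reading comes with each control period).
- viewer.grab_frame(name): name is "scene" or "side" or "wrist"; returns a dict with "frame" (480x640x3 uint8, blue, green, red), "K" (3x3 intrinsics, pixels), "dist" ([k1, k2, p1, p2, k3] as OpenCV has them; the pictures are not rectified), "position" and "rotation" of the camera in the world. Camera axes: x right, y up, looking along -z (the intrinsics and any distortion apply to the point x, -y, -z); pixel columns grow to the right and rows downward; lengths in m; the calibration is good to about 2 mm. A picture is of the moment at which its call begins. There is no depth.
- robot.hand_in(): hands the job in, once; it reports no verdict.
Trained networks look in a picture, given as the dict that the camera call returned (one of the last four; its "shot" number tells which), for a name from the list of things; names that differ only in an ending like _2 or _b are one class to them, and where a whole thing is asked for, a point or a joint stands for the part that bears it (a point fixed in the world has none). Each returns a list of dicts, best first, with "confidence" (0 to 1); they miss things now and then, are a little off and sometimes report something else, mostly with a low value. They report only what shows in the picture. A call takes as long as a camera call. They do not tell look-alikes from the thing itself.
- viewer.boxes_of(thing, picture): "uv" ([column, row] in pixels, amid what is visible of it).
- viewer.cut_out(thing, picture): "pixels" (480x640 bool, what is visible of it) and "uv" ([column, row] in pixels, amid what is visible of it).
- viewer.place_of(thing, picture): "uv" ([column, row] in pixels: a listed point, or the origin of a listed thing).
The state is a dict: "clock": time; "joints": joint angles; "joint_velocities": joint speeds; "tau": joint torques, N m; "tcp_pos": TCP position; "tcp_rot": TCP orientation; "ft_force": force on the tool from outside, world axes, zero at the start; "ft_torque": the same for the moment, N m; "opening": finger opening in m.
Only numpy, scipy, OpenCV 4.12 (cv2) and the standard library are available. Lean on these libraries where they do the work, as an engineer would, in place of code of your own. Each camera call takes 0.05 s, during which the arm holds its last target.

## Working session

There is one attempt and no reset: what is moved stays moved. The work goes in short steps, Python scripts to look and compute and a tool call to move; the robot and the scene stay as the last step left them, time stands still between calls to the robot, and variables do not carry over. Pictures are saved under pics/ and viewed, and the job is handed in when it is done.

Besides the shell and the picture viewer there is one more tool, called after "Call:" as name(argument=value, ...), one argument or row to a line, values as JSON. drive_tool: Moves the arm, as the interface text tells. Shifts and turns lie within -1 to 1; 1 stands for 300 mm of shift or 90 degrees of turn. Its arguments: {"type":"object","properties":{"deltas":{"type":"array"},"grip":{"type":"number"},"newtons":{"type":"number"}},"required":["deltas"]}

```bash
ls; mkdir -p pics; cat > h.py <<'E'
import numpy as np, cv2
from rig import robot, viewer
def ray(p,uv):
    q=cv2.undistortPoints(np.array([[uv]],float),np.array(p["K"],float),np.array(p["dist"],float))[0,0]
    d=np.array(p["rotation"])@np.array([q[0],-q[1],-1.0]); return np.array(p["position"]),d
def atz(p,uv,z):
    o,d=ray(p,uv); return o+d*(z-o[2])/d[2]
def proj(p,X):
    X=np.atleast_2d(X); R=np.array(p["rotation"]); c=(X-np.array(p["position"]))@R
    c=c*[1,-1,-1]
    return cv2.projectPoints(c,np.zeros(3),np.zeros(3),np.array(p["K"],float),np.array(p["dist"],float))[0][:,0]
E
python3 - <<'E'
from h import *
s=robot.read_state(); print({k:np.round(v,3) for k,v in s.items()})
for n in ["scene","side","wrist"]:
    p=viewer.grab_frame(n); cv2.imwrite(f"pics/{n}0.png",p["frame"]); print(n,np.round(p["position"],3))
    for t,z in [("catch_pad",.028),("pin_left",.038),("pin_right",.038),("stop",.035),("plate",.03),("bush",.006),("valve",0),("bearing",0)]:
        for r in viewer.place_of(t,p)[:3]: print(t,np.round(r["uv"],1),round(r["confidence"],2),np.round(atz(p,r["uv"],z),4))
E
```

```text
pics
{'clock': np.float64(0.0), 'joints': array([ 1.036,  0.221,  1.528, -0.   ,  1.395, -0.126]), 'joint_velocities': array([-0.001, -0.   , -0.001,  0.001, -0.   , -0.   ]), 'tau': array([ 1.0000e-03, -4.9460e+01, -3.8739e+01,  7.0000e-02,  5.7000e-02,
       -0.0000e+00]), 'tcp_pos': array([0.248, 0.573, 0.24 ]), 'tcp_rot': array([-1.573,  0.   , -0.409]), 'ft_force': array([0.025, 0.479, 0.306]), 'ft_torque': array([ 0.036, -0.037,  0.028]), 'opening': np.float64(0.087)}
scene [0.018 0.335 0.546]Traceback (most recent call last):
  File "<stdin>", line 6, in <module>
  File "h.py", line 7, in atz
    o,d=ray(p,uv); return o+d*(z-o[2])/d[2]
                                       ~^^^
IndexError: invalid index to scalar variable.
```

```bash
sed -i 's/^def ray/from scipy.spatial.transform import Rotation as Ro\ndef rot(p):\n    r=np.array(p["rotation"]); return r if r.shape==(3,3) else Ro.from_euler("xyz",r).as_matrix()\ndef ray/; s/np.array(p\["rotation"\])@/rot(p)@/; s/R=np.array(p\["rotation"\])/R=rot(p)/' h.py
python3 - <<'E'
from h import *
for n in ["scene","side","wrist"]:
    p=viewer.grab_frame(n); cv2.imwrite(f"pics/{n}0.png",p["frame"]); print(n,np.round(p["position"],3),p["rotation"])
    for t,z in [("catch_pad",.028),("pin_left",.038),("pin_right",.038),("stop",.035),("plate",.03),("bush",.006),("valve",0),("bearing",0)]:
        for r in viewer.place_of(t,p)[:3]: print(t,np.round(r["uv"],1),round(r["confidence"],2),np.round(atz(p,r["uv"],z),4))
E
```

```text
scene [0.018 0.335 0.546] [ 0.95348224  0.01242949 -2.20865211]
catch_pad [371.6 287.8] 0.85 [ 0.4503 -0.0838  0.028 ]
pin_left [302.2 317. ] 0.87 [0.456  0.0605 0.038 ]
pin_right [291.5 288.7] 0.74 [0.5245 0.0362 0.038 ]
stop [256.5 315.4] 0.67 [0.5067 0.1162 0.035 ]
plate [413.3 250.4] 0.96 [ 0.4827 -0.2216  0.03  ]
plate [343.2 292.8] 0.69 [ 0.4687 -0.0342  0.03  ]
plate [474.1 230.5] 0.68 [ 0.4549 -0.374   0.03  ]
bush [233.7 320.2] 0.58 [0.5479 0.1407 0.006 ]
valve [309.3 277.6] 0.89 [ 0.5688 -0.0312  0.    ]
bearing [263.9 284.7] 0.74 [0.6038 0.0491 0.    ]
side [0.572 0.786 0.569] [1.02795757 0.02238035 3.13904338]
pin_right [345. 265.] 0.73 [0.524  0.0372 0.038 ]
pin_right [361.8 280.9] 0.41 [0.4959 0.089  0.038 ]
stop [356.5 291.3] 0.9 [0.5077 0.1155 0.035 ]
plate [370.2 246.5] 0.8 [ 0.4668 -0.0391  0.03  ]
plate [351.1 182.3] 0.75 [ 0.4853 -0.354   0.03  ]
plate [362.7 280.9] 0.58 [0.493  0.0785 0.03  ]
bush [332.8 314. ] 0.76 [0.5516 0.1425 0.006 ]
valve [313.7 258.8] 0.87 [ 0.5859 -0.0415  0.    ]
bearing [301.2 284.1] 0.76 [0.6107 0.0457 0.    ]
wrist [0.184 0.602 0.385] [-2.63796564e-01 -2.52687496e-04  1.16140700e+00]
```

View pics/scene0.png

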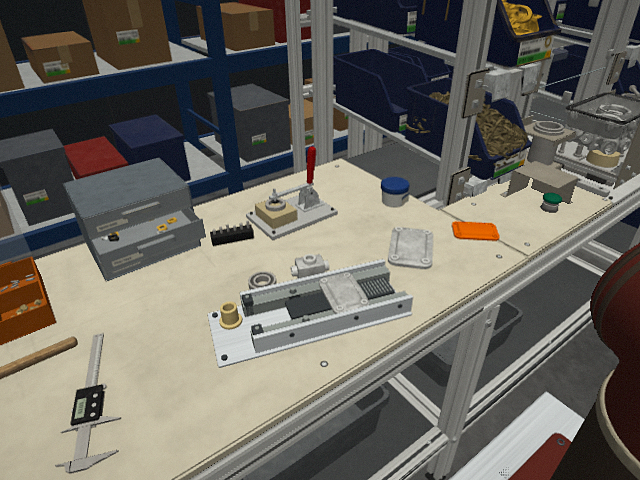

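View pics/side0.png

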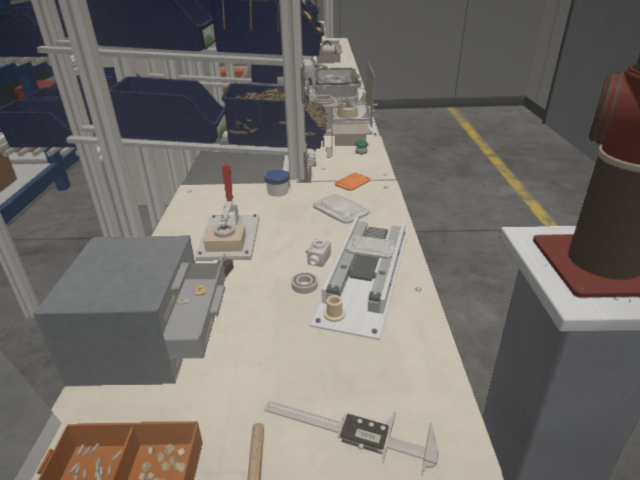

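View pics/wrist0.png

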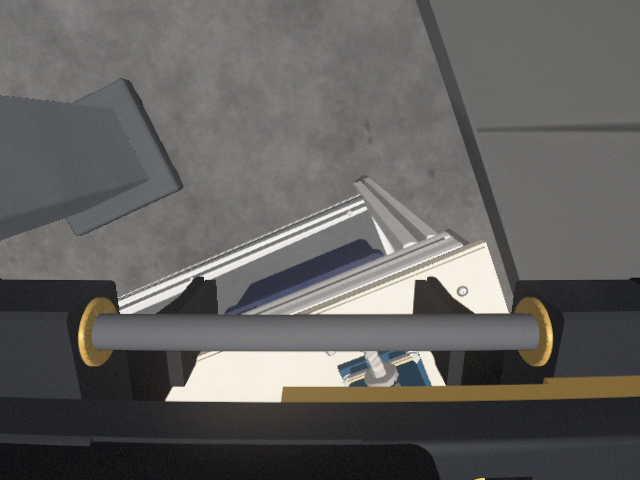

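```bash
cat > fit.py <<'E'
from h import *
from scipy.optimize import least_squares
P={"catch_pad":(-.14,0,.028),"pin_left":(0,.038,.038),"pin_right":(0,-.038,.038),"stop":(.072,0,.035)}
def T(q,X): 
    c,s=np.cos(q[2]),np.sin(q[2]); X=np.atleast_2d(X); return np.c_[q[0]+c*X[:,0]-s*X[:,1],q[1]+s*X[:,0]+c*X[:,1],X[:,2]]
if __name__=="__main__":
    obs=[];pics={}
    for n in ["scene","side"]:
        p=viewer.grab_frame(n);pics[n]=p
        for t in P:
            for r in viewer.place_of(t,p)[:1]: obs.append((n,t,r["uv"],r["confidence"]))
    f=lambda q:np.concatenate([proj(pics[n],T(q,P[t]))[0]-uv for n,t,uv,c in obs])
    r=least_squares(f,[.49,.048,1.3],loss="soft_l1"); print(r.x,[(o[0],o[1],np.round(e,1)) for o,e in zip(obs,f(r.x).reshape(-1,2))])
    q=r.x
    for n,p in pics.items():
        im=p["frame"].copy()
        im=cv2.resize(im,None,fx=3,fy=3,interpolation=cv2.INTER_CUBIC)
        def ln(a,b,col):
            m=proj(p,T(q,[np.array(a)*(1-t)+np.array(b)*t for t in np.linspace(0,1,2)]))*3+1
            cv2.line(im,*[tuple(int(v) for v in x) for x in m],col,1)
        for y in(-.062,.062):ln((-.185,y,.006),(.15,y,.006),(0,0,255))
        ln((.15,-.062,.006),(.15,.062,.006),(0,0,255));
        for y in(-.0495,.0495): ln((-.185,y,.04),(.09,y,.04),(0,255,0))
        ln((-.185,-.0495,.04),(-.185,.0495,.04),(0,255,0))
        for y in(-.028,.028): ln((-.185,y,.03),(.09,y,.03),(255,0,0))
        ln((.072,-.0495,.03),(.072,.0495,.03),(255,0,255)); ln((0,-.0495,.03),(0,.0495,.03),(0,255,255))
        for t in P: 
            m=proj(p,T(q,P[t]))[0]*3+1; cv2.circle(im,tuple(int(v) for v in m),5,(0,0,255),1)
        c=proj(p,T(q,(-.03,0,.03)))[0]*3; x,y=int(c[0])-400,int(c[1])-300
        cv2.imwrite(f"pics/{n}_fit.png",im[y:y+600,x:x+800])
        for r2 in viewer.place_of("plate",p)[:3]:
            d=atz(p,r2["uv"],.03)-[q[0],q[1],0]; c,s=np.cos(q[2]),np.sin(q[2]); print(n,"plate track",r2["confidence"],c*d[0]+s*d[1],-s*d[0]+c*d[1])
E
python3 fit.py
```

```text
[0.49005056 0.04524049 1.29562595] [('scene', 'catch_pad', array([-0.2, -0.6])), ('scene', 'pin_left', array([3.6, 2.9])), ('scene', 'pin_right', array([-1.8, -0.6])), ('scene', 'stop', array([-0.4, -0. ])), ('side', 'catch_pad', array([ 2.1, -1.3])), ('side', 'pin_left', array([-1.1, -0.9])), ('side', 'pin_right', array([0.8, 2.5])), ('side', 'stop', array([-0.5, -0.2]))]
scene plate track 0.88 -0.2559854445940417 -0.06912091342984708
scene plate track 0.81 -0.4146154770078216 -0.07821373379335161
scene plate track 0.6 -0.08181159630780445 0.002996829987050153
side plate track 0.97 -0.23472704336037167 -0.10433337296185966
side plate track 0.83 -0.08957004692610934 -0.0002503752963526201
side plate track 0.56 -0.38354407168025 -0.10157465070219719
```

View pics/scene_fit.png

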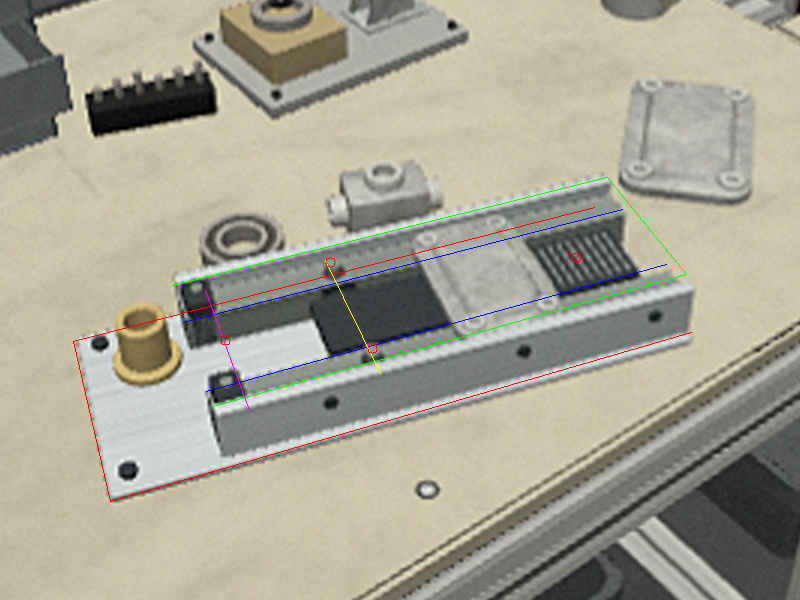

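View pics/side_fit.png

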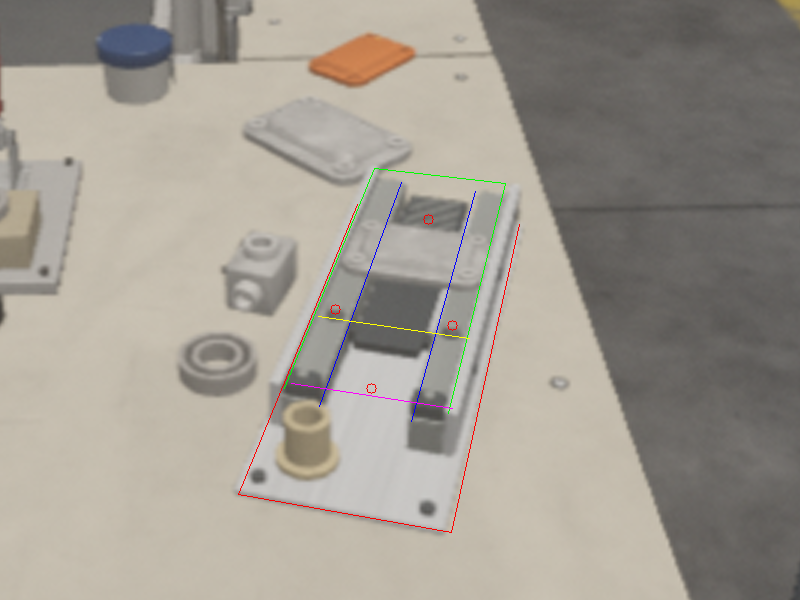

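Call:
drive_tool(
  deltas=[0.04,-0.125,0,0,0,-0.057,0.08,-0.25,0,0,0,-0.114,0.12,-0.375,0,0,0,-0.171,0.16,-0.5,0,0,0,-0.228,0.2,-0.625,0,0,0,-0.285,0.24,-0.75,0,0,0,-0.342,0.28,-0.875,0,0,0,-0.4,0.31,-1,0,0,0,-0.458],
  grip=255,
  newtons=20,
)

```text
clock: 3.05
tcp_pos: [0.3418, 0.2723, 0.2418]
tcp_rot: [-1.57, -0.0, -1.131]
ft_force: [0.5, 1.3, -0.5]
opening: 0.0153
```

Call:
drive_tool(
  deltas=[0.04,-0.125,0,0,0,-0.057,0.08,-0.25,0,0,0,-0.114,0.12,-0.375,0,0,0,-0.171,0.16,-0.5,0,0,0,-0.228,0.2,-0.625,0,0,0,-0.285,0.24,-0.75,0,0,0,-0.342,0.28,-0.875,0,0,0,-0.4,0.31,-1,0,0,0,-0.457],
)

```text
clock: 4.05
tcp_pos: [0.4348, -0.0279, 0.2418]
tcp_rot: [-1.57, 0.0, -1.849]
ft_force: [0.5, 0.8, 0.2]
opening: 0.0006
```

Call:
drive_tool(
  deltas=[0.028,-0.106,0,0,0,0,0.055,-0.212,0,0,0,0,0.055,-0.212,-0.15,0,0,0,0.055,-0.212,-0.3,0,0,0,0.055,-0.212,-0.45,0,0,0,0.055,-0.212,-0.54,0,0,0,0.055,-0.212,-0.54,0,0,0],
)

```text
clock: 4.92
tcp_pos: [0.449, -0.0894, 0.0775]
tcp_rot: [-1.576, 0.0, -1.846]
ft_force: [0.2, -0.8, 1.1]
opening: 0.0006
```

```bash
python3 - <<'E'
from h import *
s=robot.read_state(); print(s["tcp_pos"],s["tcp_rot"],s["ft_force"],s["joints"])
out=[]
for n in ["scene","side"]:
    p=viewer.grab_frame(n); im=cv2.resize(p["frame"],None,fx=3,fy=3,interpolation=cv2.INTER_CUBIC)
    tip=np.array(s["tcp_pos"])-[0,0,.019]
    m=proj(p,tip)[0]*3; cv2.circle(im,(int(m[0]),int(m[1])),6,(0,0,255),1)
    x,y=int(m[0])-400,max(0,int(m[1])-350); cv2.imwrite(f"pics/{n}_1.png",im[y:y+600,x:x+800])
p=viewer.grab_frame("wrist"); cv2.imwrite("pics/wrist_1.png",p["frame"])
E
```

```text
[ 0.44896314 -0.08938706  0.07751758] [-1.57592017e+00  4.46720859e-04 -1.84612829e+00] [ 0.18381711 -0.78269209  1.12255349] [-3.69056956e-01  1.48986686e-02  2.08452483e+00 -4.01497542e-05
  1.04731232e+00 -9.37059767e-02]
```

View pics/scene_1.png

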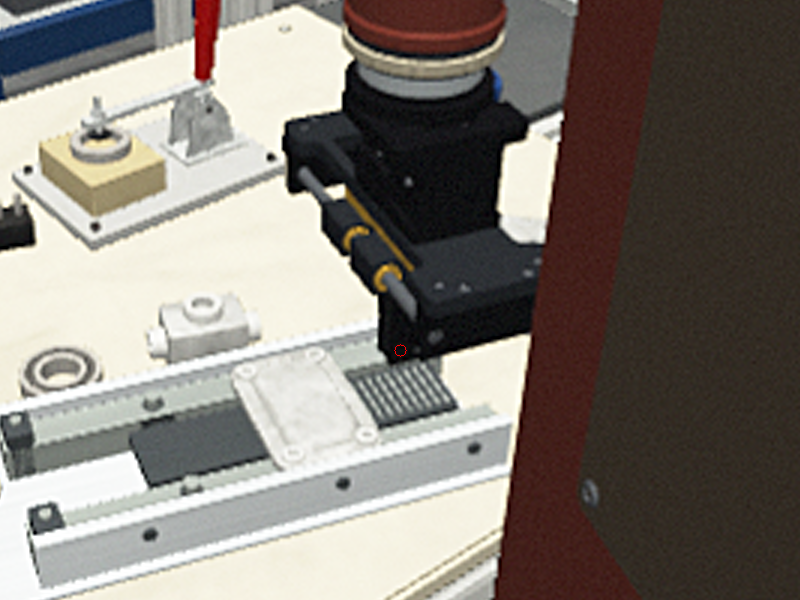

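View pics/side_1.png

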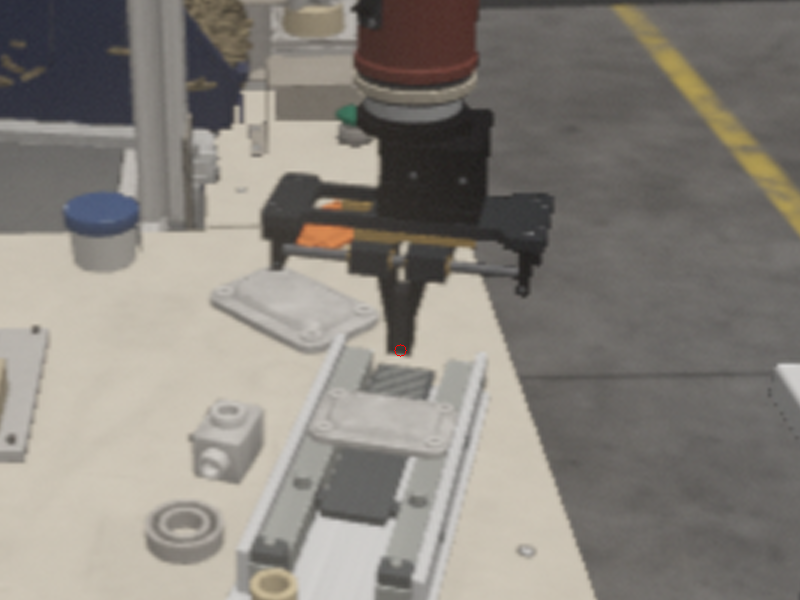

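View pics/wrist_1.png

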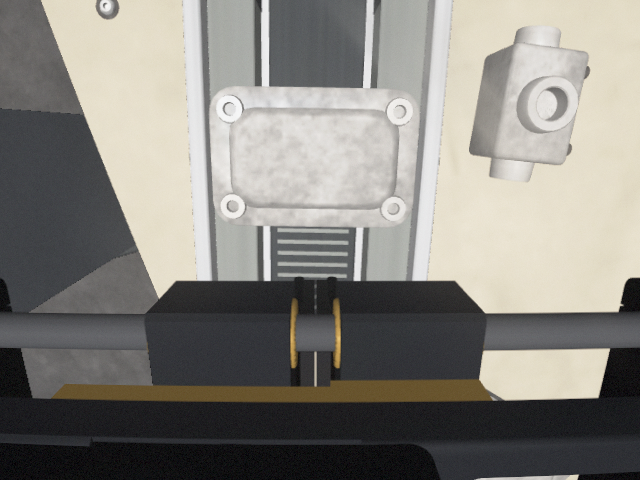

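```bash
python3 - <<'E'
from h import *
q=[.490,.0452,1.2956]; c,s=np.cos(q[2]),np.sin(q[2])
tr=lambda X:np.round(1000*np.array([c*(X[0]-q[0])+s*(X[1]-q[1]),-s*(X[0]-q[0])+c*(X[1]-q[1])]),1)
p=viewer.grab_frame("wrist"); st=robot.read_state(); print("tcp",st["tcp_pos"],tr(st["tcp_pos"]),st["ft_force"])
for uv,z in [((230,225),.036),((395,225),.036),((210,155),.036),((411,155),.036),((310,88),.036),((266,90),.03),((369,90),.03),((268,235),.03),((363,240),.03)]: print(uv,tr(atz(p,uv,z)))
for t,z in [("catch_pad",.028),("pin_left",.038),("pin_right",.038),("plate",.03)]:
  for r in viewer.place_of(t,p)[:2]: print(t,r["uv"],r["confidence"],tr(atz(p,r["uv"],z)))
E
```

```text
tcp [ 0.45232066 -0.09060673  0.0813238 ] [-140.9   -0.6] [ 0.0190387   0.11081218 -0.09274529]
(230, 225) [-112.7   40.1]
(395, 225) [-112.8  -40.5]
(210, 155) [-79.1  47.7]
(411, 155) [-79.2 -46.4]
(310, 88) [-49.7   0.8]
(266, 90) [-49.9  21.3]
(369, 90) [-49.9 -26.5]
(268, 235) [-119.3   22.4]
(363, 240) [-122.   -25.8]
catch_pad [308.6, 275.7] 0.72 [-142.    2.]
plate [317.0, 160.9] 0.61 [-82.4  -2.4]
plate [507.6, 110.4] 0.51 [-58.4 -92.9]
```

Call:
drive_tool(
  deltas=[0,0,-0.05,0,0,0,0,0,-0.09,0,0,0,0,0,-0.105,0,0,0,0,0,-0.12,0,0,0,0,0,-0.13,0,0,0,0,0,-0.14,0,0,0,0,0,-0.148,0,0,0,0,0,-0.148,0,0,0],
)

```text
clock: 6.32
tcp_pos: [0.4499, -0.0897, 0.0353]
tcp_rot: [-1.574, 0.0, -1.846]
ft_force: [-7.8, 1.8, 10.8]
opening: 0.0007
```

Call:
drive_tool(
  deltas=[0,0,0,0,0,0,0,0,0,0,0,0],
)

```text
clock: 6.58
tcp_pos: [0.4499, -0.0897, 0.0353]
tcp_rot: [-1.574, 0.0, -1.846]
ft_force: [-6.4, 2.3, 10.4]
opening: 0.0005
```

```bash
python3 - <<'E'
from h import *
for n in ["scene","wrist"]:
    p=viewer.grab_frame(n); im=p["frame"]
    if n=="scene": im=cv2.resize(im,None,fx=3,fy=3,interpolation=cv2.INTER_CUBIC)[600:1200,600:1400]
    cv2.imwrite(f"pics/{n}_2.png",im)
s=robot.read_state();print(s["tcp_pos"],s["ft_force"])
E
```

```text
[ 0.44986373 -0.0896892   0.0352585 ] [-5.92005102  2.59719483 10.68210484]
```

View pics/scene_2.png

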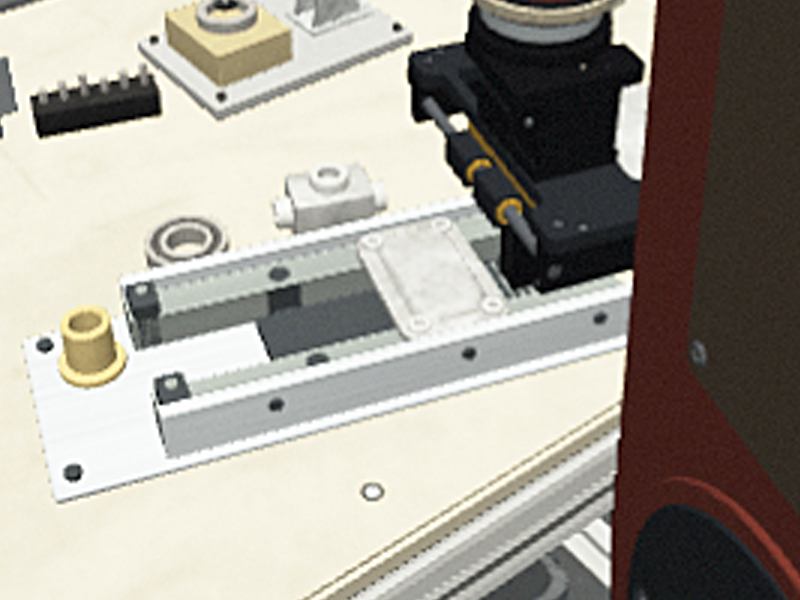

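View pics/wrist_2.png

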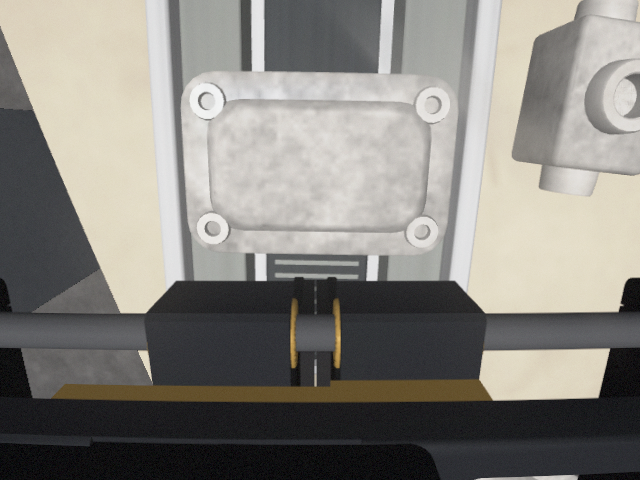

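Call:
drive_tool(
  deltas=[0.0045,0.016,0,0,0,0,0.009,0.032,0,0,0,0,0.0135,0.048,0,0,0,0,0.018,0.064,0,0,0,0,0.0225,0.08,0,0,0,0,0.027,0.096,0,0,0,0,0.0315,0.112,0,0,0,0,0.036,0.128,0,0,0,0],
)

```text
clock: 7.68
tcp_pos: [0.4637, -0.0536, 0.0367]
tcp_rot: [-1.566, -0.003, -1.846]
ft_force: [-1.1, -7.3, 8.2]
opening: 0.0002
```

```bash
python3 - <<'E'
from h import *
p=viewer.grab_frame("wrist"); cv2.imwrite(f"pics/wrist_3.png",p["frame"])
s=robot.read_state();print(s["tcp_pos"],s["ft_force"])
E
```

```text
[ 0.46383606 -0.05309271  0.03668413] [-0.38304295 -4.62273321  7.9674091 ]
```

View pics/wrist_3.png

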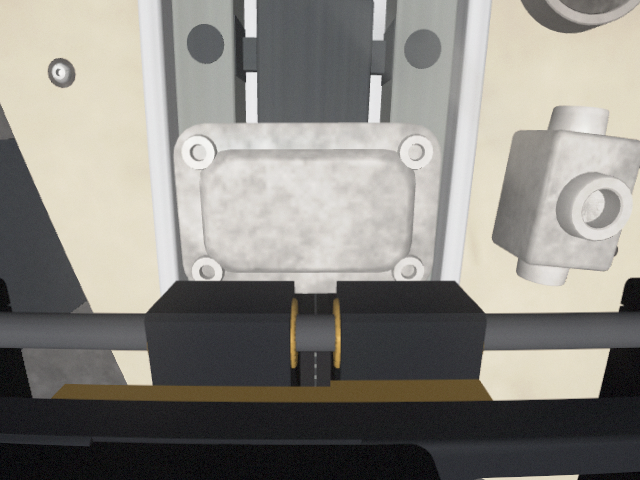

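Call:
drive_tool(
  deltas=[0,0,-0.005,0,0,0,0.0045,0.016,-0.005,0,0,0,0.009,0.032,-0.005,0,0,0,0.0135,0.048,-0.005,0,0,0,0.018,0.064,-0.005,0,0,0,0.0225,0.08,-0.005,0,0,0],
)

```text
clock: 8.48
tcp_pos: [0.4707, -0.0297, 0.0354]
tcp_rot: [-1.566, -0.003, -1.845]
ft_force: [-1.1, -7.4, 8.7]
opening: 0.0005
```

```bash
python3 - <<'E'
from h import *
p=viewer.grab_frame("wrist"); cv2.imwrite(f"pics/wrist_4.png",p["frame"])
s=robot.read_state();print(s["tcp_pos"],s["ft_force"])
E
```

```text
[ 0.47080963 -0.02921789  0.03532727] [-1.09207553 -5.7809922   9.26729134]
```

View pics/wrist_4.png

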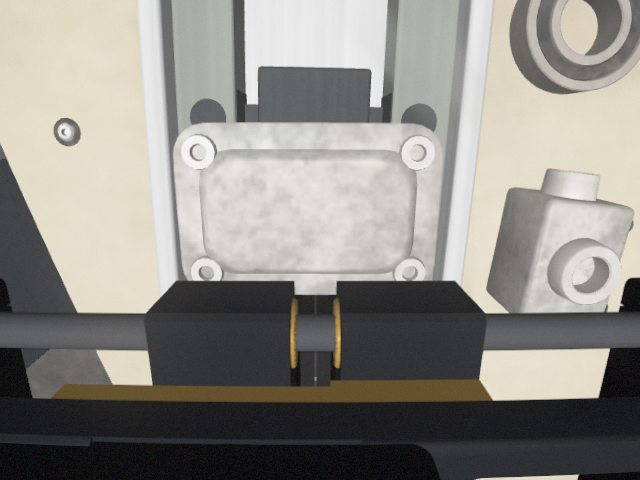

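Call:
drive_tool(
  deltas=[0.0045,0.016,0,0,0,0,0.009,0.032,0,0,0,0,0.0135,0.048,0,0,0,0,0.018,0.064,0,0,0,0,0.0225,0.08,0,0,0,0,0.027,0.096,0,0,0,0,0.0315,0.112,0,0,0,0,0.036,0.128,0,0,0,0],
)

```text
clock: 9.52
tcp_pos: [0.4816, 0.0087, 0.0354]
tcp_rot: [-1.566, -0.002, -1.846]
ft_force: [-0.5, -9.3, 9.3]
opening: 0.0006
```

```bash
python3 - <<'E'
from h import *
p=viewer.grab_frame("wrist"); cv2.imwrite(f"pics/wrist_5.png",p["frame"])
s=robot.read_state();print(s["tcp_pos"],s["ft_force"])
E
```

```text
[0.48176316 0.00924328 0.03537649] [ 0.02755946 -6.93963845  8.43382921]
```

View pics/wrist_5.png

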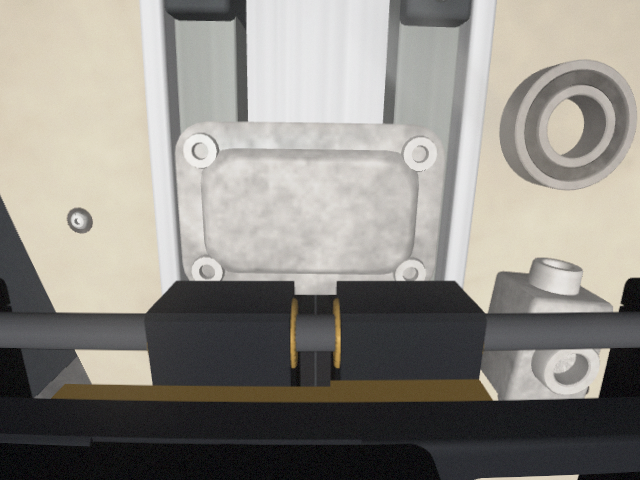

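Call:
drive_tool(
  deltas=[0.0045,0.016,0,0,0,0,0.009,0.032,0,0,0,0,0.0135,0.048,0,0,0,0,0.018,0.064,0,0,0,0,0.0225,0.08,0,0,0,0,0.027,0.096,0,0,0,0],
)

```text
clock: 10.32
tcp_pos: [0.4898, 0.0376, 0.0354]
tcp_rot: [-1.566, -0.002, -1.846]
ft_force: [-1.2, -8.9, 9.3]
opening: 0.0002
```

Call:
drive_tool(
  deltas=[0.0014,0.005,0,0,0,0,0.0028,0.01,0,0,0,0,0.0036,0.013,0,0,0,0],
)

```text
clock: 10.7
tcp_pos: [0.4906, 0.041, 0.0353]
tcp_rot: [-1.566, -0.003, -1.845]
ft_force: [-2.1, -11.5, 10.1]
opening: 0.0003
```

```bash
python3 - <<'E'
from h import *
p=viewer.grab_frame("wrist"); cv2.imwrite(f"pics/wrist_6.png",p["frame"])
s=robot.read_state();print(s["tcp_pos"],s["ft_force"])
E
```

```text
[0.4906788  0.04100097 0.0353729 ] [ -1.99040909 -10.28944461  10.15975692]
```

View pics/wrist_6.png

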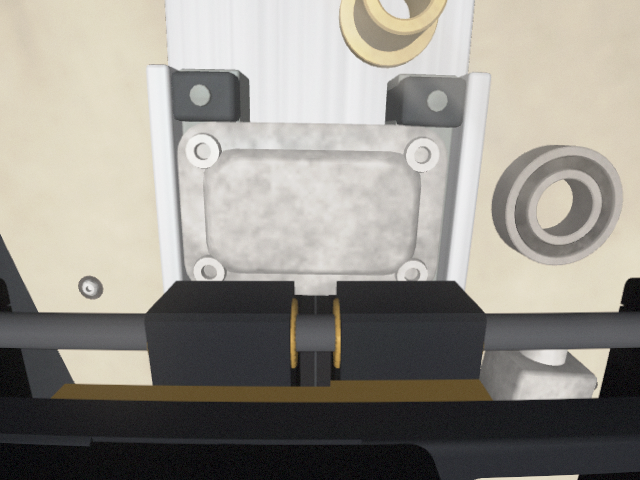

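Call:
drive_tool(
  deltas=[0.0014,0.005,0,0,0,0,0.0028,0.01,0,0,0,0,0.0028,0.01,0,0,0,0],
)

```text
clock: 11.12
tcp_pos: [0.4908, 0.0416, 0.0353]
tcp_rot: [-1.567, -0.008, -1.845]
ft_force: [-5.3, -21.8, 13.5]
opening: 0.0006
```

```bash
python3 - <<'E'
from h import *
for n,(a,b) in {"wrist":(60,150),"side":(215,300)}.items():
    p=viewer.grab_frame(n); im=p["frame"]
    im=cv2.resize(im[60:160,140:500],None,fx=2.2,fy=2.2,interpolation=cv2.INTER_CUBIC) if n=="wrist" else cv2.resize(im[190:340,270:470],None,fx=4,fy=4,interpolation=cv2.INTER_CUBIC)
    cv2.imwrite(f"pics/{n}_7.png",im)
s=robot.read_state();print(s["tcp_pos"],s["ft_force"])
E
```

```text
[0.4907791  0.0416227  0.03535463] [ -4.69434353 -22.24839907  13.15330108]
```

View pics/wrist_7.png

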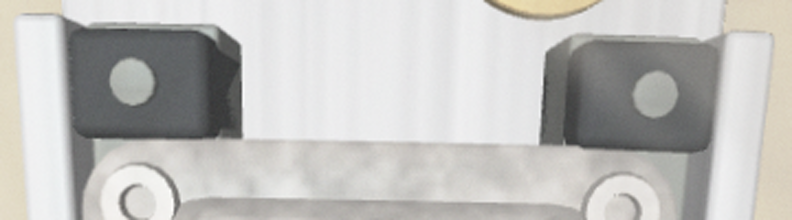

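View pics/side_7.png

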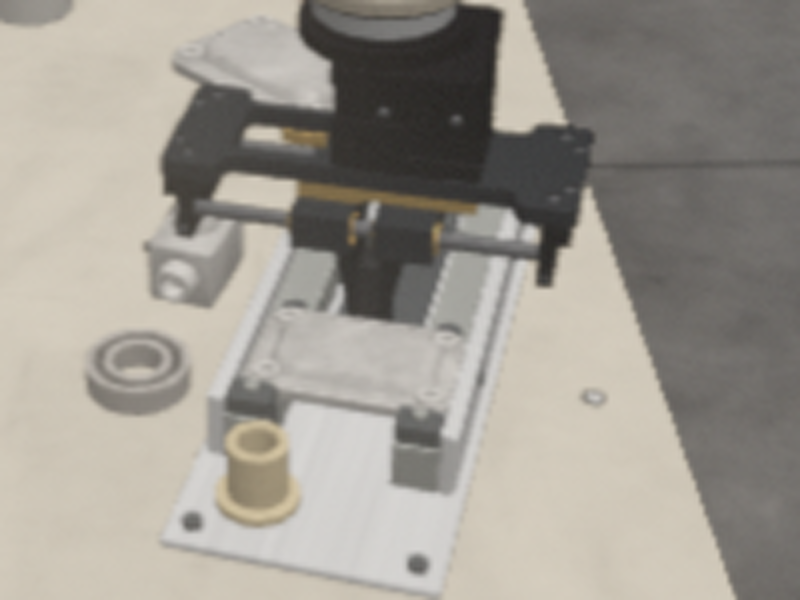

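Call:
drive_tool(
  deltas=[-0.004,-0.014,0,0,0,0,-0.007,-0.024,0,0,0,0,-0.01,-0.036,0,0,0,0,-0.01,-0.036,0,0,0,0],
)

```text
clock: 11.72
tcp_pos: [0.489, 0.0362, 0.0355]
tcp_rot: [-1.566, 0.003, -1.847]
ft_force: [1.2, 3.9, 8.1]
opening: 0.0002
```

```bash
python3 - <<'E'
from h import *
p=viewer.grab_frame("wrist"); cv2.imwrite(f"pics/wrist_8.png",p["frame"])
s=robot.read_state();print(s["tcp_pos"],s["ft_force"])
E
```

```text
[0.48902498 0.03621343 0.03547633] [1.71774286 4.52654896 8.69869352]
```

View pics/wrist_8.png

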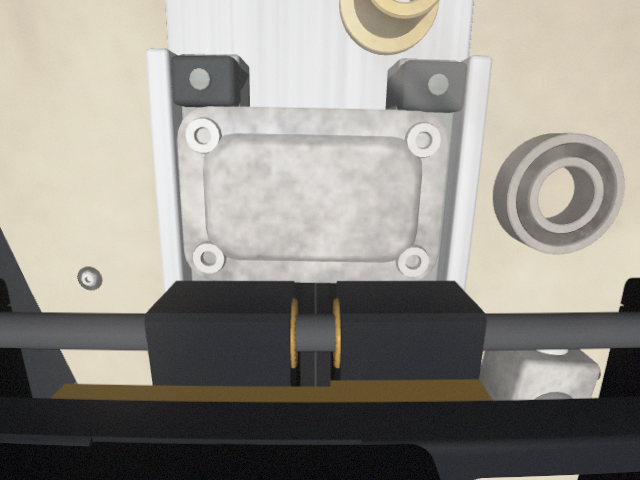

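Call:
drive_tool(
  deltas=[0,0,0.01,0,0,0,0,0,0.02,0,0,0,0,0,0.03,0,0,0,0,0,0.04,0,0,0,0,0,0.06,0,0,0,0,0,0.1,0,0,0,0,0,0.2,0,0,0,0,0,0.3,0,0,0],
)

```text
clock: 12.78
tcp_pos: [0.4856, 0.0355, 0.1243]
tcp_rot: [-1.572, -0.001, -1.846]
ft_force: [0.8, 0.3, 0.8]
opening: 0.0005
```

Call:
drive_tool(
  deltas=[0,-0.1,0.1,0,0,0,0,-0.2,0.2,0,0,0,0,-0.3,0.3,0,0,0,0,-0.4,0.3,0,0,0,0,-0.4,0.3,0,0,0],
)

```text
clock: 13.4
tcp_pos: [0.4861, -0.086, 0.2143]
tcp_rot: [-1.57, -0.001, -1.849]
ft_force: [-0.2, -0.3, -0.1]
opening: 0.0003
```

```bash
python3 - <<'E'
from h import *
from fit import T
q=[.490,.0452,1.2956]; c,s=np.cos(q[2]),np.sin(q[2])
tr=lambda X:np.round(1000*np.array([c*(X[0]-q[0])+s*(X[1]-q[1]),-s*(X[0]-q[0])+c*(X[1]-q[1])]),1)
for n in ["scene","side","wrist"]:
    p=viewer.grab_frame(n); im=p["frame"]
    for t,z in [("pin_left",.038),("pin_right",.038),("plate",.03)]:
        for r in viewer.place_of(t,p)[:3]: print(n,t,np.round(r["confidence"],2),tr(atz(p,r["uv"],z)))
    if n!="wrist":
        im=cv2.resize(im,None,fx=4,fy=4,interpolation=cv2.INTER_CUBIC); m=proj(p,T(q,(.01,0,.03)))[0]*4
        x,y=int(m[0])-400,int(m[1])-300; im=im[y:y+600,x:x+800]
    cv2.imwrite(f"pics/{n}_9.png",im)
s=robot.read_state();print(s["clock"],s["tcp_pos"],s["ft_force"])
E
```

```text
scene pin_left 0.74 [ 2.  32.4]
scene pin_right 0.56 [ -5.6 -40. ]
scene plate 0.95 [-256.6  -69.6]
scene plate 0.72 [38.3 -5.2]
side pin_right 0.72 [ -4.8 -41.7]
side plate 0.88 [37.7  1.9]
side plate 0.67 [-388.1 -106.7]
side plate 0.62 [-249.9 -111.2]
wrist pin_left 0.67 [-0.3 35.3]
wrist pin_right 0.76 [ -2.4 -41.5]
wrist plate 0.83 [39.8 -3.8]
14.0 [ 0.48631782 -0.08413116  0.21357996] [-0.48343337 -0.65674939  0.0322694 ]
```

View pics/scene_9.png

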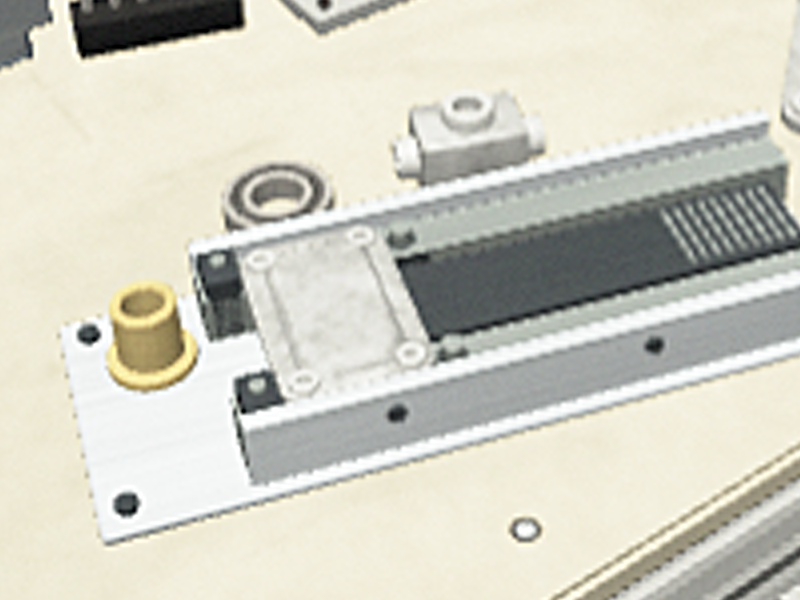

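View pics/side_9.png

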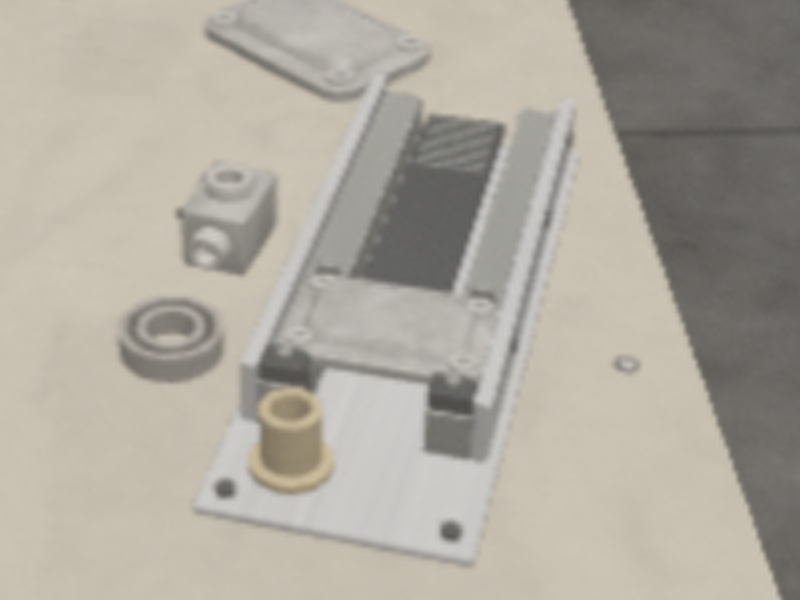

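View pics/wrist_9.png

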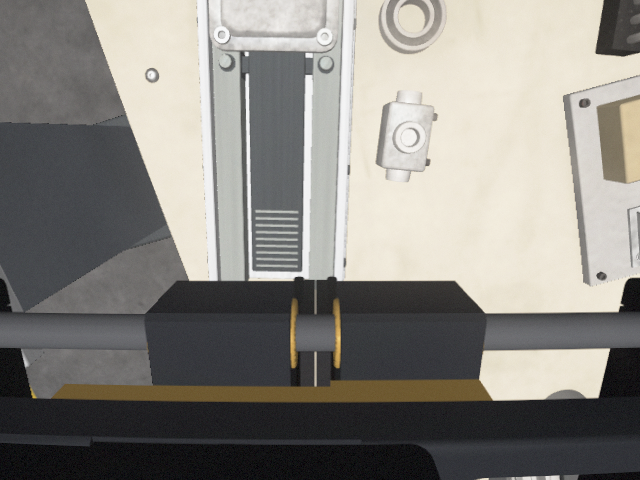

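The pins are up behind the plate: in the wrist view at about (226,62) and (326,64), just below the plate's rear edge. The plate sits flat against both stop blocks, and nothing else has moved. I'm handing it in.

```bash
python3 -c "
from rig import robot
print(robot.hand_in())"
```

```text
the job is handed in; nothing more can be done
None
```

The cover plate is home against the end stop, locked in by both spring pins, and the job is handed in at about 14 s on the robot's clock.

**What I did:** With the fingers closed, I pressed the bar down behind the plate to about 11–12 mm. I held it at roughly 8–13 N while sliding the plate over the pins. At the stop the push force rose from about 10 to 22 N while the fingers moved only 0.6 mm. I then backed off about 6 mm with the bar still down, and raised the fingers slowly.

**Last checks:**
- **Plate:** the networks put its centre at track x = 38–40 mm (home is 40 mm). It looks flat against both stop blocks.
- **Pins:** both show standing up just behind the plate's rear edge in the scene and wrist pictures.
- **Other things:** the bush, valve, bearing and the two look-alike plates look undisturbed in the pictures. The robot is touching nothing.

**Disagreements:** the networks' pin positions were up to about 6 mm off the nominal ones, and the side view found only one pin. The measured fingertip position at home was about 2 mm short of the one I had worked out, which is within the camera calibration.

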